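Press the proud bush home in the printed flange

ROBOT

A 6-joint arm with a two-finger parallel gripper is mounted at the origin on the work surface. World frame = base frame: x ahead of the robot, y to its left, z up, the work surface at z = 0. Lengths are in mm, angles in rad, forces in N, time in s.
With the tool pointing down it reaches from about 275 to 1000 mm from the base axis. Payload 8.4 kg.
Tool frame: the origin (TCP) lies at the very end of the fingers, on their centre line; the grasp point (between the pads) lies 19 mm behind it; z points along the fingers, y is the line along which they close (so a half turn about z gives the same grasp; the last joint's range is limited). The gripper opens to 85 mm and grips with 20 to 120 N. Pads are 22 mm wide; open, the fingers measure 114 mm over their backs; the gripper's body (76 mm by 85 mm) begins 54 mm behind the grasp point. The pads swing forward as they close: fully open they stand 13 mm farther back than shut.
Start: joints at [-1.183, 0.353, 1.633, -0, 1.155, -0.002], TCP at [237.501, -578.119, 231.281] pointing down, gripper open.
Joint ranges: [-2.63, 2.63], [-0.92, 2.1], [0.06, 2.66], [-1.3, 4.44], [0, 2.69], [-3.02, 3.02]. Speed limits (rad/s): [2.22, 2.22, 2.79, 3.14, 3.14, 3.14].

INTERFACE

Orientations are given as [roll, pitch, yaw] about the fixed x, y, z axes, in that order (R = Rz(yaw) Ry(pitch) Rx(roll)).
In Python, from rig import telemetry, imaging, r gives the robot as it stands. The module is installed in compiled form; this text tells all that it offers.
- The arm moves only by the tool step_arm, never from a script. Its argument "moves" is a list of rows, each a list of 3 entries, a list of its own where there are three numbers: the turn, a rotation vector about the tool's x, y, z scaled (see below), then the shift along the tool's x, y, z scaled (see below), then the opening, from -1 (shut) to 1 (fully open). A call has 1 to 8 rows; each row is the pose to reach, as a shift and turn from the pose commanded when the call began, along the tool's axes at that moment; what a row does not reach only later rows make up. The controller multiplies each number of a shift by 200 mm and each number of a turn by 45 degrees. A row lasts 1/10 s, in which the tool goes at most 50 mm and 8.59 degrees, less where a joint would pass 70% of its speed; a pose out of reach is approached as far as the arm can. A call with a number of a shift or a turn outside -1 to 1 is refused whole. A call with a gripper value outside its range is refused whole. The fingers move at their own pace and stop on an object; "squeeze" is the grip in N (left out, the last holds). Time passes only in rows, so rows that repeat a pose let the fingers close. It gives the time, the measured TCP pose, the force, the opening and the grip force at its end, in the units of the state.
- telemetry.sense(): the state, without advancing time (a new reading comes with each control period).
- imaging.grab_frame(name): name is "scene" or "top"; returns the picture (400x640x3 uint8, red, green, blue); there is no depth.
- imaging.calibration(name): a dict with "fx", "fy", "cx", "cy" (pixels), "cam_to_world" (4x4, takes a point from camera to world coordinates). Camera axes: x right, y up, looking along -z (the intrinsics and any distortion apply to the point x, -y, -z); pixel columns grow to the right and rows downward; lengths in mm; the calibration is good to about 2 mm. A picture is of the moment at which its call begins. calibration takes no time and is no camera call.
- r.sign_off(): hands the job in; it is judged then, once.
Trained networks look in the newest picture that a camera, given by its name, has taken for a name from the list of things; names that differ only in an ending like _2 or _b are one class to them, and where a whole thing is asked for, a point or a joint stands for the part that bears it (a point fixed in the world has none). Each returns a list of dicts, best first, with "conf" (0 to 1); they miss things now and then, are a little off and sometimes report something else, mostly with a low value. They report only what shows in the picture. A call takes as long as a camera call.
- imaging.recognise(camera, name): "extent" ([left, top, width, height] in pixels, round what is visible of it).
- imaging.mark_of(camera, name): "xy" ([column, row] in pixels: a listed point, or the origin of a listed thing).
The state is a dict: "clock": time; "qpos": joint angles; "qvel": joint speeds; "joint_efforts": joint torques, N m; "eef_pos": TCP position; "tcp_rot": TCP orientation; "contact_force": force on the tool from outside, world axes, zero at the start; "wrist_torque": the same for the moment, N m; "opening": opening from 0.0 (shut) to 1.0 (fully open); "grasp_force": force on a finger pad.
Only numpy, scipy, OpenCV 4.12 (cv2) and the standard library are available. Lean on these libraries where they do the work, as an engineer would, in place of code of your own. Each camera call takes 0.05 s, during which the arm holds its last target. There are 200 camera calls.

TASK

One of the four brass bushes in the orange printed flange still stands proud of its hole. Press it down gently with the fingertips until it is fully home, its collar down on the flange like the other three, then withdraw. Do not touch the three seated bushes or the loose things lying about, and do not pull the bush up or pick anything up.

Things in the scene. Friction and masses are not known exactly. Their poses are not given: they have to be found in the camera images.
- flange: Orange printed flange on a tapered stub, fixed on a black 200 x 200 x 3 mm build plate on the bench. Disc 190 mm across, 90 mm bore, ribbed flat top face 100 mm above the bench. Four vertical holes 90 degrees apart on a 70 mm radius, each with a brass bush. Origin: on its axis, at bench height; z up; x points to the proud bush, y to that one's left. Any yaw.
- bush_top (a point): Centre of the top of the proud bush; moves with it. Collar 20 mm across and 4 mm thick on a 12 mm shank; slides straight down in its hole. At the start its top is 18 to 22 mm above the flange face; fully home 4 mm (104 mm above the bench), the collar on the face. Friction fit: sliding takes about 4 N, it stays where it is left, and meets a hard stop at home.
- bush (a joint): How far the proud bush is pressed in, m: 0 = 20 mm above home (the top of its travel), 0.020 = fully home. It starts between 0.002 and 0.006.
- seated_left: Brass bush of the same kind (collar 20 mm across, 4 mm thick), already home in the hole on the flange's +y side and fixed there. Origin: centre of the collar's underside, on the flange face. Leave alone.
- seated_far: The same, in the hole on the flange's -x side, straight across the bore from the proud bush. Leave alone.
- seated_right: The same, in the hole on the flange's -y side. Leave alone.
- nut: Loose steel hexagon nut, 22 mm across its corners, 10 mm high, on the flange face midway between the proud bush's hole and one neighbouring hole (about 54 mm from each). Origin: centre of its underside. Leave alone.
- cap: Loose black printed cap, 22 mm across, stepped to 14 mm, 24 mm high, standing on the flange face midway between the proud bush's hole and its other neighbour. Nut and cap may have changed places. Origin: centre of its underside. Leave alone.
- spare_bush: Loose spare brass bush standing collar down, shank up, 30 mm high, on a corner of the build plate. Origin: centre of its underside. Leave alone.
- glue_stick: Loose white glue stick, 28 mm across, 90 mm high, standing on another corner of the build plate. Origin: centre of its underside. Leave alone.
- scraper: Loose print scraper (spatula) lying on the bench to the robot's left. Origin: underside, in the middle of its length. Leave alone.
- screwdriver: Loose screwdriver lying on the bench to the robot's right. Origin: underside, in the middle of its length. Leave alone.
- mug: Loose white mug, 76 mm across, 85 mm high, handle to its +y, on the bench to the robot's right. Origin: centre of its underside. Leave alone.

How it is judged (in metres and radians):
On the way:
1. the proud bush is pressed home (value of joint bush above 0.0185 m), for 0.1 s.
At the end, for the whole second after the job is handed in: The proud bush is within 1.5 mm of fully home, and every loose thing is within 6 mm of where it stood, upright (to 0.2 rad) where it stood upright (value of joint bush above 0.0185 m and distance of each of nut, cap, spare_bush, glue_stick, scraper, screwdriver, mug from where it was at the start of the episode below 0.006 m and angle between each of nut, cap, spare_bush, glue_stick, mug's own z axis and vertical below 0.2 rad); the robot touches nothing.
It fails at once if the flange or its bush is pressed harder than 40 N (contact force between the arm and flange above 40 N).
It fails at once if the bush is pulled up (value of joint bush below 0.0005 m).
It fails at once if a seated bush is touched (contact force between the arm and seated_left above 0.3 N or contact force between the arm and seated_far above 0.3 N or contact force between the arm and seated_right above 0.3 N).
It fails at once if a loose thing is touched, moved or lifted (contact force between the arm and nut above 0.3 N or contact force between the arm and cap above 0.3 N or contact force between the arm and spare_bush above 0.3 N or contact force between the arm and glue_stick above 0.3 N or contact force between the arm and scraper above 0.3 N or contact force between the arm and screwdriver above 0.3 N or contact force between the arm and mug above 0.3 N or distance of any of nut, cap, spare_bush, glue_stick, scraper, screwdriver, mug from where it was at the start of the episode above 0.006 m).
It also fails if it takes over 32 s, if anything falls off the work surface, if the arm or the gripper's body presses on something with over 40 N, if the wrist force passes 120 N, or if a joint passes its speed limit or range.

## Working session

There is one attempt and no reset: what is moved stays moved. The work goes in short steps, Python scripts to look and compute and a tool call to move; the robot and the scene stay as the last step left them, time stands still between calls to the robot, and variables do not carry over. Pictures are saved under pics/ and viewed, at most 10 in all, crops included, and the job is handed in when it is done.

Besides the shell and the picture viewer there is one more tool, called after "Call:" as name(argument=value, ...) on one line, values as JSON. step_arm: Moves the arm, as the interface text tells. Its arguments: {"type":"object","properties":{"moves":{"type":"array"},"squeeze":{"type":"number"}},"required":["moves"]}

```bash
mkdir -p pics; cat > h.py <<'E'
import numpy as np, cv2
from rig import telemetry, imaging, r
def ray(cam,xy,z):
    c=imaging.calibration(cam); T=np.array(c["cam_to_world"])
    d=T[:3,:3]@np.array([(xy[0]-c["cx"])/c["fx"],-(xy[1]-c["cy"])/c["fy"],-1.])
    o=T[:3,3]; return o+d*(z-o[2])/d[2]
def save(cam,n):
    cv2.imwrite(f"pics/{n}.png",imaging.grab_frame(cam)[:,:,::-1])
E
python3 - <<'E'
from h import *
print(imaging.calibration("top"));print(imaging.calibration("scene"))
Z=dict(bush_top=120,flange=0,seated_left=100,seated_far=100,seated_right=100,nut=100,cap=100,spare_bush=3,glue_stick=3,mug=0)
for cam in("top","scene"):
    save(cam,cam+"0")
    for n,z in Z.items():
        m=imaging.mark_of(cam,n)[:3]
        print(cam,n,[(round(a["conf"],2),np.round(a["xy"],1).tolist(),ray(cam,a["xy"],z).round(1).tolist()) for a in m])
s=telemetry.sense();print(s)
E
```

```text
{'fx': 422.61032701713964, 'fy': 422.61032701713964, 'cx': 315.5855798706372, 'cy': 200.67695511849635, 'cam_to_world': array([[-2.19769232e-02,  9.88818149e-01, -1.47498080e-01,
         3.18900707e+02],
       [-9.99649315e-01, -2.39141994e-02, -1.13735593e-02,
        -1.06717936e+01],
       [-1.47736804e-02,  1.47196399e-01,  9.88996946e-01,
         1.63086838e+03],
       [ 0.00000000e+00,  0.00000000e+00,  0.00000000e+00,
         1.00000000e+00]])}
{'fx': 391.12140680000414, 'fy': 391.12140680000414, 'cx': 315.37113153608044, 'cy': 198.19377888264418, 'cam_to_world': array([[ 8.80420116e-01, -2.39338366e-01,  4.09362389e-01,
         1.05363268e+03],
       [ 4.73947193e-01,  4.72016277e-01, -7.43353680e-01,
        -8.79006639e+02],
       [-1.53126559e-02,  8.48479688e-01,  5.29006372e-01,
         7.62492465e+02],
       [ 0.00000000e+00,  0.00000000e+00,  0.00000000e+00,
         1.00000000e+00]])}
top bush_top [(0.5, [356.4, 193.6], [566.5, -141.5, 120.0])]
top flange [(0.6, [346.1, 208.6], [528.1, -109.8, 0.0])]
top seated_left [(0.35, [329.0, 199.2], [551.5, -42.3, 10
[... 1376 characters left out ...]
0.0])]
{'clock': 1.1, 'qpos': array([-1.18342678e+00,  3.53020171e-01,  1.63341573e+00,  9.79164766e-06,
        1.15518755e+00, -2.43148051e-03]), 'qvel': array([-0.00045994, -0.0006619 ,  0.00120222,  0.00017739,  0.00020403,
       -0.00013355]), 'joint_efforts': array([-1.65428646e-04, -6.05189037e+01, -3.42448747e+01,  1.82354115e-04,
        1.20067412e-03,  7.52942583e-06]), 'eef_pos': array([ 237.4858455 , -578.11797992,  231.26161975]), 'tcp_rot': array([-3.14156188e+00, -9.03281491e-06,  3.89797078e-01]), 'contact_force': array([ 0.29903757, -0.46589849, -0.06559841]), 'wrist_torque': array([-0.02499826,  0.00869601, -0.05009242]), 'grasp_force': 0.0, 'opening': 0.9984067562590694}
```

```bash
python3 - <<'E'
import cv2
a=cv2.imread("pics/top0.png")[160:265,285:425]; b=cv2.imread("pics/scene0.png")[180:300,190:350]
cv2.imwrite("pics/t1.png",cv2.resize(a,None,fx=5.7,fy=5.7,interpolation=cv2.INTER_CUBIC))
cv2.imwrite("pics/s1.png",cv2.resize(b,None,fx=5,fy=5,interpolation=cv2.INTER_CUBIC))
E
```

```text
(no output)
```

View pics/t1.png

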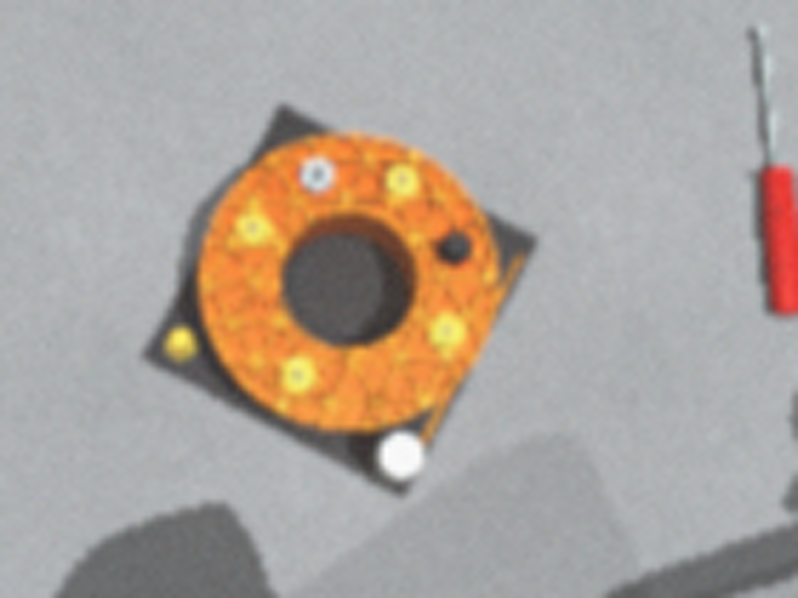

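View pics/s1.png

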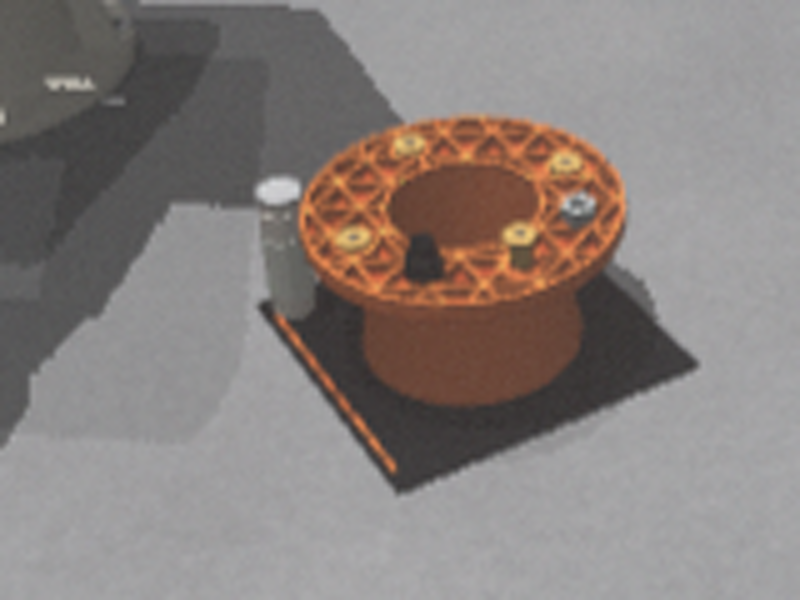

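The top view shows the proud bush at about (355.5, 191.6). The seated three are at (329.4, 200), (337.3, 225.8) and (363.6, 217.9), the nut at (340.6, 190.5), the cap at (364.6, 203.5) and the glue stick at (355.2, 239.8). In the scene view, the proud bush's top is at (293.8, 226.6).

```bash
python3 - <<'E'
from h import *
from scipy.optimize import least_squares
def P(cam,p):
    c=imaging.calibration(cam);T=np.array(c["cam_to_world"]);q=T[:3,:3].T@(np.array(p)-T[:3,3])
    return np.array([c["cx"]+c["fx"]*q[0]/-q[2],c["cy"]-c["fy"]*q[1]/-q[2]])
t=lambda x,y:np.array([285+x/5.7-.4,160+y/5.7-.4]); s=lambda x,y:np.array([190+x/5-.4,180+y/5-.4])
# k: 0 proud,1 left,2 far,3 right
T={0:t(402,180),1:t(253,228),2:t(298,375),3:t(448,330)}
S={0:s(519,231),1:s(566,160),2:s(408,143),3:s(352,237)}
def model(v,k):
    a=v[2]+k*np.pi/2; return [v[0]+70*np.cos(a),v[1]+70*np.sin(a),104 if k else v[3]]
for use in("t","s","ts"):
    f=lambda v:np.concatenate([P(c,model(v,k))-D[k] for c,D in(("top",T),("scene",S)) if c[0] in use for k in range(4)]+[[ (v[3]-120)/4]])
    o=least_squares(f,[520,-115,-.6,120]);v=o.x
    print(use,v.round(2),"proud",np.round(model(v,0),1),"res",o.fun.round(1))
def at(r_,d,z):return
for n,p,z in(("nut",t(317,174),110),("cap",t(454,248),124),("glue",t(400,455),93),("spare",t(180,343),33)): print(n,ray("top",p,z).round(1))
for n,p,z in(("nut",s(578,207),110),("cap",s(424,240),124)): print(n,ray("scene",p,z).round(1))
E
```

```text
t [ 5.1504e+02 -1.0298e+02 -5.1000e-01  1.1990e+02] proud [ 576.  -137.4  119.9] res [ 0.  -0.1 -0.  -0.   0.1  0.1 -0.1  0.1 -0. ]
s [ 511.34 -100.1    -0.52  121.14] proud [ 572.2 -134.6  121.1] res [-0.   0.2 -0.3  0.1  0.  -0.1  0.3 -0.2  0.3]
ts [ 513.52 -102.32   -0.52  122.49] proud [ 574.4 -136.9  122.5] res [-0.   0.2 -0.2  0.4 -0.1  0.5 -0.3  0.5  0.2  0.5 -0.1  0.7  0.2  0.4
  0.5  0.4  0.6]
nut [582.5 -83.9 110. ]
cap [ 530.6 -168.1  124. ]
glue [ 402.8 -131.9   93. ]
spare [483.8   7.1  33. ]
nut [581.5 -84.9 110. ]
cap [ 531.3 -168.1  124. ]
```

The two cameras agree to within about 3 mm: the proud bush is at about (574.5, -136), with its top at about 121 and yaw -0.515. I'll close the fingers along the radial line (tool yaw 1.056) and cross over high up.

Call:
step_arm(moves=[[[0,0,-0.85],[0.95,-0.55,0],-1],[[0,0,-0.85],[0.95,-0.55,0],-1],[[0,0,-0.85],[0.95,-0.55,0],-1],[[0,0,-0.85],[0.95,-0.55,0],-1],[[0,0,-0.85],[0.95,-0.55,0],-1],[[0,0,-0.85],[0.95,-0.55,0],-1],[[0,0,-0.85],[0.95,-0.55,0],-1]], squeeze=20)

```text
clock: 1.8
eef_pos: [371.6, -404.3, 231.5]
tcp_rot: [3.141, 0.001, 1.057]
contact_force: [-0.2, -1.0, -0.7]
opening: 0.0
grasp_force: 0.0
```

```bash
cat > go.py <<'E'
from h import *
import sys
from scipy.spatial.transform import Rotation as R
s=telemetry.sense();p=s["eef_pos"];M=R.from_euler("xyz",s["tcp_rot"]).as_matrix()
t=np.array([float(a) for a in sys.argv[1:4]])
G=R.from_euler("xyz",[np.pi,0,1.056]).as_matrix()
print(s["clock"],p.round(1),s["tcp_rot"].round(3),"F",s["contact_force"].round(2),"open",round(s["opening"],3))
print("shift",(M.T@(t-p)/200).round(3),"turn",np.round(R.from_matrix(M.T@G).as_rotvec()/(np.pi/4),3))
E
python3 go.py 574.5 -136 220
```

```text
1.8 [ 371.6 -404.3  231.5] [3.141e+00 1.000e-03 1.057e+00] F [-0.17 -1.03 -0.68] open 0.0
shift [1.667 0.225 0.057] turn [0.    0.001 0.002]
```

Call:
step_arm(moves=[[[0,0,0],[0.85,0.11,0],-1],[[0,0,0],[0.85,0.11,0],-1],[[0,0,0],[0.85,0.11,0],-1],[[0,0,0],[0.85,0.11,0],-1],[[0,0,0],[0.85,0.11,0],-1]])

```text
clock: 2.3
eef_pos: [475.2, -266.2, 231.2]
tcp_rot: [3.141, -0.0, 1.058]
contact_force: [0.4, -0.1, 0.3]
opening: -0.002
grasp_force: 0.0
```

Call:
step_arm(moves=[[[0,0,0],[0.82,0.115,0],-1],[[0,0,0],[0.82,0.115,0],-1],[[0,0,0],[0.82,0.115,0],-1],[[0,0,0],[0.82,0.115,0.2],-1],[[0,0,0],[0.82,0.115,0.37],-1],[[0,0,0],[0.82,0.115,0.37],-1],[[0,0,0],[0.82,0.115,0.37],-1]])

```text
clock: 3.0
eef_pos: [574.1, -137.0, 157.4]
tcp_rot: [-3.14, 0.001, 1.055]
contact_force: [-0.0, -0.7, 0.6]
opening: -0.002
grasp_force: 0.0
```

```bash
python3 go.py 574.5 -136 130; python3 - <<'E'
from h import *
a=imaging.grab_frame("top")[160:265,285:425,::-1];b=imaging.grab_frame("scene")[160:280,210:350,::-1]
f=lambda i:cv2.resize(i,(560,int(560*i.shape[0]/i.shape[1])),interpolation=cv2.INTER_CUBIC)
cv2.imwrite("pics/b2.png",f(b)); cv2.imwrite("pics/a2.png",f(a))
E
```

```text
3.0 [ 574.1 -137.   157.4] [-3.140e+00  1.000e-03  1.055e+00] F [-0.05 -0.73  0.58] open -0.002
shift [ 0.005 -0.001  0.137] turn [-0.001  0.001 -0.001]
```

View pics/b2.png

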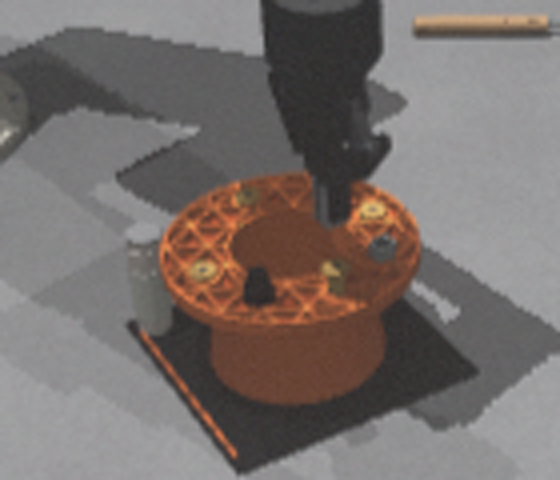

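The fingertips are at scene pixel (293, 215), directly above the bush top at (293, 227), which matches a 36 mm gap. The nut and cap are well clear, so I'll lower.

Call:
step_arm(moves=[[[0,0,0],[0.005,0,0.08],-1],[[0,0,0],[0.005,0,0.14],-1],[[0,0,0],[0.005,0,0.16],-1],[[0,0,0],[0.005,0,0.175],-1],[[0,0,0],[0.005,0,0.19],-1],[[0,0,0],[0.005,0,0.205],-1],[[0,0,0],[0.005,0,0.21],-1],[[0,0,0],[0.005,0,0.21],-1]])

```text
clock: 3.9
eef_pos: [575.4, -134.6, 115.4]
tcp_rot: [3.141, -0.0, 1.057]
contact_force: [0.8, -0.1, 1.0]
opening: -0.002
grasp_force: 0.8
```

Call:
step_arm(moves=[[[0,0,0],[0,0,0.008],-1],[[0,0,0],[0,0,0.016],-1],[[0,0,0],[0,0,0.024],-1],[[0,0,0],[0,0,0.032],-1],[[0,0,0],[0,0,0.04],-1]])

```text
clock: 4.4
eef_pos: [575.5, -134.6, 107.3]
tcp_rot: [3.141, -0.0, 1.057]
contact_force: [-0.3, -2.2, 4.0]
opening: 0.001
grasp_force: 1.9
```

```bash
python3 go.py 574.5 -136 104; python3 - <<'E'
from h import *
b=imaging.grab_frame("scene")[195:255,250:330,::-1]
cv2.imwrite("pics/b3.png",cv2.resize(b,None,fx=8,fy=8,interpolation=cv2.INTER_CUBIC))
E
```

```text
4.4 [ 575.5 -134.6  107.3] [ 3.141 -0.     1.057] F [-0.3  -2.17  4.04] open 0.001
shift [-0.009 -0.001  0.016] turn [ 0.001 -0.     0.002]
```

View pics/b3.png

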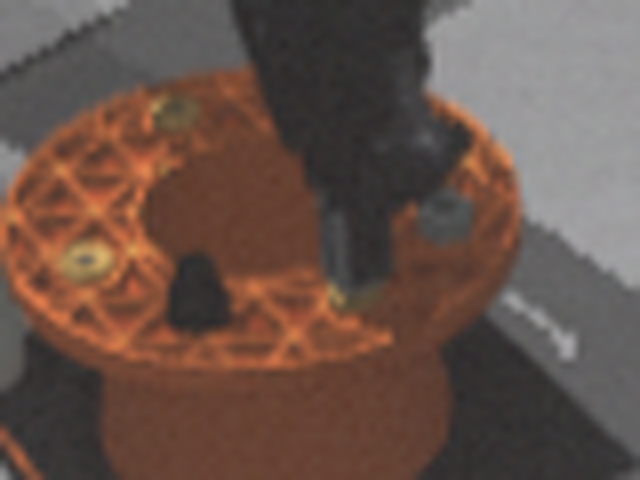

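The bush's collar edge is visible at about (294, 232), directly under the fingertips. It is sliding at about 4 N. I'll press the last millimetres slowly.

Call:
step_arm(moves=[[[0,0,0],[0,0,0.004],-1],[[0,0,0],[0,0,0.008],-1],[[0,0,0],[0,0,0.012],-1],[[0,0,0],[0,0,0.014],-1],[[0,0,0],[0,0,0.014],-1]])

```text
clock: 4.95
eef_pos: [575.3, -134.4, 104.5]
tcp_rot: [3.141, -0.0, 1.057]
contact_force: [1.8, -2.1, 3.0]
opening: 0.003
grasp_force: 1.4
```

Call:
step_arm(moves=[[[0,0,0],[0,0,0.002],-1],[[0,0,0],[0,0,0.003],-1],[[0,0,0],[0,0,0.003],-1]])

```text
clock: 5.25
eef_pos: [575.3, -134.4, 104.1]
tcp_rot: [3.141, -0.0, 1.057]
contact_force: [0.2, -0.3, 5.7]
opening: -0.001
grasp_force: 2.5
```

Call:
step_arm(moves=[[[0,0,0],[0,0,0.001],-1],[[0,0,0],[0,0,0.002],-1],[[0,0,0],[0,0,0.002],-1]])

```text
clock: 5.55
eef_pos: [575.4, -134.4, 104.0]
tcp_rot: [3.141, -0.0, 1.057]
contact_force: [0.1, -0.2, 7.8]
opening: 0.004
grasp_force: 4.3
```

The force is climbing past the sliding friction and z holds at 104.0, so the bush is on its hard stop. I'll withdraw straight up.

Call:
step_arm(moves=[[[0,0,0],[0,0,-0.05],-1],[[0,0,0],[0,0,-0.2],-1],[[0,0,0],[0,0,-0.4],-1],[[0,0,0],[0,0,-0.6],-1],[[0,0,0],[0,0,-0.6],-1],[[0,0,0],[0,0,-0.6],-1]])

```text
clock: 6.15
eef_pos: [575.1, -134.2, 224.3]
tcp_rot: [3.141, -0.001, 1.057]
contact_force: [-0.7, -0.2, -0.9]
opening: 0.005
grasp_force: 0.0
```

Call:
step_arm(moves=[[[0,0,0],[-0.8,0,0],-1],[[0,0,0],[-0.8,0,0],-1],[[0,0,0],[-0.8,0,0],-1],[[0,0,0],[-0.8,0,0],-1],[[0,0,0],[-0.8,0,0],-1],[[0,0,0],[-0.8,0,0],-1]])

```text
clock: 6.75
eef_pos: [496.4, -272.9, 222.5]
tcp_rot: [-3.14, -0.001, 1.057]
contact_force: [-0.6, -0.3, -1.3]
opening: -0.001
grasp_force: 0.0
```

```bash
python3 go.py 574.5 -136 224; python3 - <<'E'
from h import *
a=imaging.grab_frame("top")[160:265,285:425,::-1];b=imaging.grab_frame("scene")[180:285,210:350,::-1]
f=lambda i:cv2.resize(i,(400,300),interpolation=cv2.INTER_CUBIC)
cv2.imwrite("pics/b4.png",np.hstack([f(a),f(b)]))
E
```

```text
6.75 [ 496.4 -272.9  222.5] [-3.140e+00 -1.000e-03  1.057e+00] F [-0.58 -0.29 -1.32] open -0.001
shift [ 0.788  0.003 -0.007] turn [-0.002 -0.001  0.001]
```

View pics/b4.png

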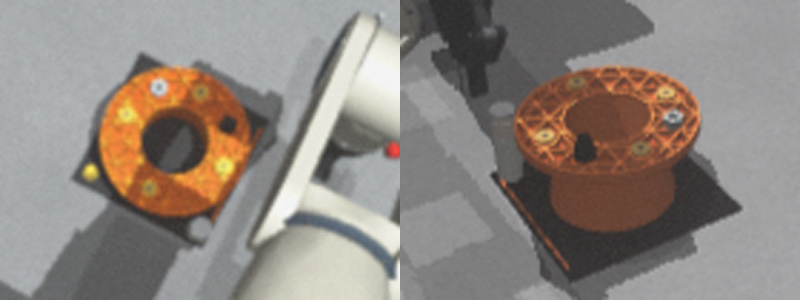

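The bush is now flush like the other three: right panel (640, 148), which is scene pixel (294, 232). The nut, cap, spare bush and glue stick are in place, and the arm is clear.

```bash
python3 -c "
from rig import r
print(r.sign_off())"
```

```text
the job is handed in; nothing more can be done
None
```

The proud bush is pressed fully home: the fingertips stopped at 104.0 mm under about 8 N. I then withdrew the arm, the last pictures show nothing else disturbed on the flange or build plate, and the job is handed in (no verdict came back).

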